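Lock a quarter-turn toggle pin into the printer's base plate

TASK

Take the orange toggle pin out of the rack, pass its T-head through the slot of the aluminium socket on the black base plate, push it down gently against the spring, turn it a quarter turn and let it come up so that it stands upright, locked across the slot, and let go of it. The socket floats, so feel for the slot: never press or push the pin against it harder than about 4 kg (40 N). Leave everything else where it is.

Things in the scene. Friction and masses are not known exactly. Their poses are not given: they have to be found in the camera images.
- pin_grip (a point): Orange toggle pin, 68 mm tall, 60 to 110 g, upright in a rack hole. Point: centre of its orange paddle grip, 36 mm along the pin's x, 14 mm thick (y), 32 mm tall (z up); 52 mm above the pin's foot. The foot stands 14 mm deep in its hole, about 2 mm of play each way: lift it straight up to take it out.
- pin_foot (a point): Centre of the orange pin's underside: the foot of its steel T-head, a bar 30 mm along the pin's x (same way as the paddle), 10 mm along y, 8 mm tall. Above it a round steel shank, 10 mm diameter, runs 28 mm up to the paddle.
- base: Black base plate 200 (x) x 240 (y) x 8 mm, fixed; origin at the centre of its underside, z up. In its middle, between two dark guide bars along its y, sits a 64 x 64 mm aluminium socket with a slot. It floats: it may stand up to 16 mm either way along the plate's y, and takes about 14 N to shift. Its place is not measured: see it or feel for it.
- socket_top (a point): Middle of the guide at the height of the socket's flat top, 39 mm above the plate's underside. The slot's true centre is up to 16 mm from here along the plate's y, none along its x. Slot: 34 mm along the plate's x, 13 mm along y, 10 mm deep through the lid. Below is a hollow 40 x 40 mm where the T-head can turn either way.
- lock_level (a point): On the base plate, above the guide's middle, 77 mm above the plate's underside: the height of the grip's centre when the pin is locked. The lid has a groove in its underside, across the slot (along the plate's y), 4 mm deep, 13 mm wide, 34 mm long: the turned head springs up into it and is held by about 6 N.
- turn_level (a point): On the base plate, above the guide's middle, 71 mm above the plate's underside: a good height of the grip's centre for turning. Turning is free below 73 mm. A sprung plate under the slot pushes the foot up: met at grip height 79 mm with 5 N, 0.6 N more per mm, 12 N at its hard stop at 68 mm.
- rack: Wooden pin rack, fixed, 150 (x) x 50 (y) x 22 mm; origin at the centre of its underside. Two holes 35 mm either side of its middle along x; which of them holds the orange pin varies.
- greypin_grip (a point): A second toggle pin, same shape and size as the orange one but with a grey grip, in the rack's other hole; bystander. Centre of its grip.
- driver_mark (a point): Screwdriver lying on the table; bystander. A point on it.
- wrench_mark (a point): Steel open wrench lying on the table; bystander. A point on it.
- keyring_mark (a point): Steel ring, 32 mm across, 4 mm thick, flat on the table; bystander. Its centre.
- jar_mark (a point): Small amber jar, 56 mm across, 75 mm tall; bystander. Centre of its foot.
- motor_mark (a point): Small black stepper motor, 42 mm square, shaft up; bystander. Centre of its underside.
There are look-alikes about, which are no part of the job. There is more than one size of the part that bears pin_grip; the job needs the smallest.

How it is judged (in metres and radians):
On the way, in this order (a step that is already met when the one before it is completed fails the run):
1. the orange pin is lifted out of the rack (height (world z) of pin_grip above 0.09 m and contact force between the fingers and pin above 1 N), for 0.2 s.
2. its T-head, lying along the slot, is through the slot and down on the spring follower (x of pin_grip in the frame of base between -0.008 and 0.008 m and y of pin_grip in the frame of base between -0.022 and 0.022 m and z of pin_grip in the frame of base below 0.0805 m and angle between the x axis of pin_grip and the x axis of base, either way round below 0.25 rad), for 0.1 s.
3. the head is pushed down and turned a quarter turn under the lid (x of pin_grip in the frame of base between -0.008 and 0.008 m and y of pin_grip in the frame of base between -0.022 and 0.022 m and z of pin_grip in the frame of base below 0.0788 m and angle between the x axis of pin_grip and the y axis of base, either way round below 0.2 rad), for 0.2 s.
At the end, for the whole second after the job is handed in: The orange pin stands locked and released, at rest: grip centre 75.3 to 78.7 mm above the base plate's underside, within 8 mm (x) and 22 mm (y) of the plate's middle, paddle across the slot within 0.2 rad, upright within 0.12 rad (x of pin_grip in the frame of base between -0.008 and 0.008 m and y of pin_grip in the frame of base between -0.022 and 0.022 m and z of pin_grip in the frame of base between 0.0753 and 0.0787 m and angle between the x axis of pin_grip and the y axis of base, either way round below 0.2 rad and angle between pin_grip's own z axis and vertical below 0.12 rad and linear speed of pin below 0.02 m/s and contact force between the fingers and pin below 0.1 N); the robot touches nothing.
It fails at once if the orange pin is pressed or pushed against the socket or base plate with more than 40 N (contact force between pin and base above 40 N).
It fails at once if the grey pin is moved more than 20 mm (distance of greypin_grip from where it was at the start of the episode above 0.02 m).
It fails at once if another loose thing on the table is moved more than 20 mm (distance of any of driver_mark, wrench_mark, keyring_mark, jar_mark, motor_mark from where it was at the start of the episode above 0.02 m).
It also fails if it takes over 72 s, if anything falls off the work surface, if the arm or the gripper's body presses on something with over 40 N, if the wrist force passes 120 N, or if a joint passes its speed limit or range.

ROBOT

A 6-joint arm with a two-finger parallel gripper is mounted at the origin on the work surface. World frame = base frame: x ahead of the robot, y to its left, z up, the work surface at z = 0. Lengths are in mm, angles in rad, forces in N, time in s.
With the tool pointing down it reaches from about 150 to 775 mm from the base axis. Payload 6.1 kg.
Tool frame: the origin (TCP) lies midway between the tips of the shut fingers; the grasp point (between the pads) lies behind it (tcp_to_grasp is the z of the grasp point in the tool frame, in mm); z points along the fingers, y is the direction in which the jaws open and shut (so a half turn about z gives the same grasp; the last joint's range is limited). The gripper opens to 85 mm and grips with 20 to 120 N. Pads are 22 mm wide; open, the fingers measure 114 mm over their backs; the gripper's body (76 mm by 85 mm) begins 54 mm behind the grasp point. The pads swing forward as they close: fully open they stand 13 mm farther back than shut.
Start: joints at [-1.306, 0.126, -0.04, 1.405, 0, 1.571], TCP at [137.395, -506.686, 231.295] pointing down, gripper open.
Joint ranges: [-2.72, 2.72], [-0.95, 1.95], [-1.27, 1.35], [-1.78, 2.02], [-1.46, 1.47], [-3.14, 3.14]. Speed limits (rad/s): [2.39, 2.39, 3.01, 3.14, 3.14, 3.14].

INTERFACE

Orientations are given as [roll, pitch, yaw] about the fixed x, y, z axes, in that order (R = Rz(yaw) Ry(pitch) Rx(roll)).
In Python, from bench import reach, movel, set_joints, let_go, grab, wait, inverse_kinematics, get_obs, read_camera, camera_model, MotionError, finish_job, tcp_to_grasp gives the robot as it stands. Calls block until the motion is done:
- reach(position, orientation): joint-space move of the TCP to a pose.
- movel(position, ori=None, velocity=150): straight line of the TCP; ori=None keeps the orientation; velocity is the mean speed in mm/s.
- set_joints(angles): joint-space move.
- let_go() and grab(squeeze=None): open the fingers fully, or close them until they stop; squeeze is the grip in N (None keeps the last).
- wait(seconds).
- inverse_kinematics(position, orientation): joint angles nearest the present ones, or None.
- get_obs(): the state.
- read_camera(name): name is "scene" or "side" or "wrist"; returns the picture (420x560x3 uint8, blue, green, red); there is no depth.
- camera_model(name): a dict with "intrinsics" (3x3 intrinsics, pixels), "world_from_camera" (4x4, takes a point from camera to world coordinates); the wrist camera has in their place "mount" (4x4, takes a point from camera to tool coordinates, whose origin is the TCP and whose axes are the flange's). Camera axes: x right, y up, looking along -z (the intrinsics and any distortion apply to the point x, -y, -z); pixel columns grow to the right and rows downward; lengths in mm; the calibration is good to about 2 mm. A picture is of the moment at which its call begins: read the wrist's pose just before it. camera_model takes no time and is no camera call.
A pose or a line that the arm cannot do raises MotionError and nothing moves.
- finish_job(): hands the job in, once; it reports no verdict.
The state is a dict: "t": time; "joints": joint angles; "joint_vel": joint speeds; "joint_torque": joint torques, N m; "tool_pos": TCP position; "eef_rot": TCP orientation; "contact_force": force on the tool from outside, world axes, zero at the start; "wrist_torque": the same for the moment, N m; "width": finger opening in mm.
Only numpy, scipy, OpenCV 4.12 (cv2) and the standard library are available. Lean on these libraries where they do the work, as an engineer would, in place of code of your own. Each camera call takes 0.05 s, during which the arm holds its last target. There are 200 camera calls.

## Working session

There is one attempt and no reset: what is moved stays moved. The work goes in short steps, each a Python script; the robot and the scene stay as the last script left them, time stands still between calls to the robot, and variables do not carry over. Pictures are saved under pics/ and viewed, about 8 in all and at most 12, crops included, and the job is handed in when it is done.

```bash
ls; mkdir -p pics
python3 - <<'E'
from bench import *
import cv2,numpy as np
np.set_printoptions(precision=3,suppress=True)
o=get_obs(); print(o['t'],o['tool_pos'],o['eef_rot'],o['contact_force'],o['width'],tcp_to_grasp)
a=read_camera('scene');b=read_camera('side')
cv2.imwrite('pics/scene.png',a);cv2.imwrite('pics/side.png',b)
for n in('scene','side','wrist'):
    m=camera_model(n);print(n,m)
E
```

```text
pics
0.0 [ 137.317 -506.284  230.506] [-3.14  -0.     0.265] [-0.815 -0.213 -1.132] 85.53228288318422 -18.700000000000003
scene {'intrinsics': array([[471.628,   0.   , 280.16 ],
       [  0.   , 471.628, 207.598],
       [  0.   ,   0.   ,   1.   ]]), 'world_from_camera': array([[   0.819,   -0.425,    0.386, 1004.526],
       [   0.574,    0.599,   -0.558, -742.05 ],
       [   0.006,    0.679,    0.734, 1023.711],
       [   0.   ,    0.   ,    0.   ,    1.   ]])}
side {'intrinsics': array([[456.455,   0.   , 274.876],
       [  0.   , 456.455, 208.894],
       [  0.   ,   0.   ,   1.   ]]), 'world_from_camera': array([[ -0.964,   0.172,  -0.203, 270.729],
       [ -0.265,  -0.659,   0.704, 761.772],
       [ -0.012,   0.732,   0.681, 827.763],
       [  0.   ,   0.   ,   0.   ,   1.   ]])}
wrist {'intrinsics': array([[335.006,   0.   , 279.148],
       [  0.   , 335.006, 208.951],
       [  0.   ,   0.   ,   1.   ]]), 'mount': array([[  -0.   ,    0.961,    0.278,   70.035],
       [   1.   ,    0.   ,    0.   ,    0.05 ],
       [   0.   ,    0.278,   -0.961, -142.708],
       [   0.   ,    0.   ,    0.   ,    1.   ]])}
```

View pics/scene.png

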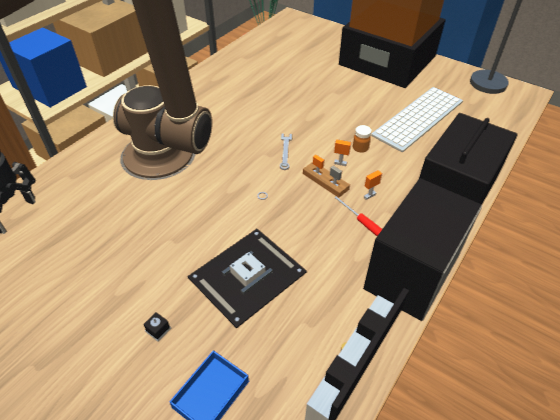

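View pics/side.png

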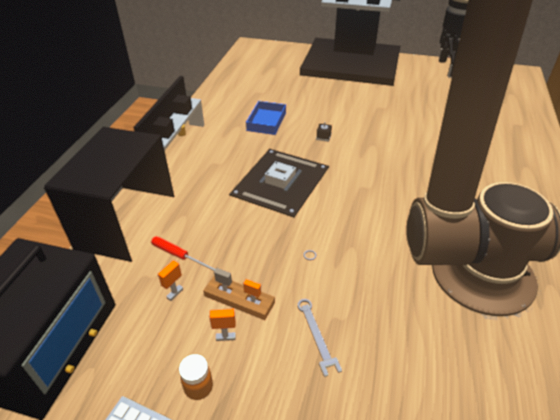

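Orange pins in view that could be mistaken for each other, in scene pixels: (318,161) in the rack, and two larger loose ones at (342,148) and (373,181). The grey pin is at (335,173). I choose (318,161), the smallest and the one in the rack. Next I measure it and check it in a crop.

```bash
cat > h.py <<'E'
import cv2,numpy as np
from bench import *
from scipy.spatial.transform import Rotation as R
np.set_printoptions(precision=2,suppress=True)
def cam(n,obs=None):
    m=camera_model(n);K=m['intrinsics']
    if n=='wrist':
        T=np.eye(4);T[:3,:3]=R.from_euler('xyz',obs['eef_rot']).as_matrix();T[:3,3]=obs['tool_pos'];T=T@m['mount']
    else: T=m['world_from_camera']
    return K,T
def ray(c,uv):
    K,T=c;p=np.linalg.inv(K)@[uv[0],uv[1],1];d=T[:3,:3]@[p[0],-p[1],-p[2]];return T[:3,3],d/np.linalg.norm(d)
def onz(c,uv,z):
    o,d=ray(c,uv);return o+d*(z-o[2])/d[2]
def tri(c1,u1,c2,u2):
    a,d=ray(c1,u1);b,e=ray(c2,u2)
    s=np.linalg.lstsq(np.c_[d,-e],b-a,rcond=None)[0];p,q=a+s[0]*d,b+s[1]*e
    return (p+q)/2,np.linalg.norm(p-q)
def proj(c,X):
    K,T=c;p=T[:3,:3].T@(np.array(X)-T[:3,3]);q=K@[p[0],-p[1],-p[2]];return q[:2]/q[2]
def orange(im):
    h=cv2.cvtColor(im,cv2.COLOR_BGR2HSV);return cv2.inRange(h,(5,200,150),(17,255,255))
def blobs(m,amin=30):
    n,l,s,c=cv2.connectedComponentsWithStats(m);return [(c[i],s[i]) for i in range(1,n) if s[i,4]>=amin]
E
python3 - <<'E'
from h import *
a=cv2.imread('pics/scene.png');b=cv2.imread('pics/side.png');A,B=cam('scene'),cam('side')
for n,im in(('scene',a),('side',b)):
    print(n,[(c,s[2:]) for c,s in blobs(orange(im))])
    g=cv2.cvtColor(im,cv2.COLOR_BGR2GRAY)
    m=cv2.inRange(g,0,75);m=cv2.morphologyEx(m,cv2.MORPH_CLOSE,np.ones((9,9)))
    pt=(247,277) if n=='scene' else (281,181)
    for c in cv2.findContours(m,0,2)[0]:
        if cv2.pointPolygonTest(c,pt,False)>=0:
            h=cv2.convexHull(c);q=cv2.approxPolyDP(h,0.04*cv2.arcLength(h,True),True)[:,0]
            print('plate px',q.tolist()); Q=np.array([onz(cam(n),p,8) for p in q]);print(Q)
            print('sides',np.linalg.norm(Q-np.roll(Q,-1,0),axis=1),'centre',Q.mean(0))
c=np.hstack([cv2.resize(a[130:210,290:390],None,fx=4,fy=4),cv2.resize(a[215:335,180:320],(400,320))])
cv2.imwrite('pics/c1.png',c)
E
```

```text
scene [(array([341.98, 146.96]), array([ 15,  15, 180], dtype=int32)), (array([317.46, 161.23]), array([11, 14, 84], dtype=int32)), (array([371.54, 177.72]), array([ 16,  18, 110], dtype=int32))]
plate px [[256, 229], [305, 272], [236, 327], [188, 276]]
[[ 462.    -76.15    8.  ]
 [ 654.33 -119.36    8.  ]
 [ 606.5  -346.64    8.  ]
 [ 414.29 -304.36    8.  ]]
sides [197.13 232.26 196.81 233.14] centre [ 534.28 -211.62    8.  ]
side [(array([170.29, 271.43]), array([ 23,  20, 218], dtype=int32)), (array([252.81, 286.62]), array([16, 13, 58], dtype=int32)), (array([221.45, 314.72]), array([ 24,  10, 105], dtype=int32)), (array([201.66, 382.62]), array([21, 17, 71], dtype=int32))]
plate px [[268, 151], [327, 166], [293, 216], [230, 194]]
[[ 603.86 -330.86    8.  ]
 [ 415.85 -302.02    8.  ]
 [ 461.94  -71.47    8.  ]
 [ 649.44 -112.43    8.  ]]
sides [190.21 235.12 191.92 223.14] centre [ 532.77 -204.19    8.  ]
```

View pics/c1.png

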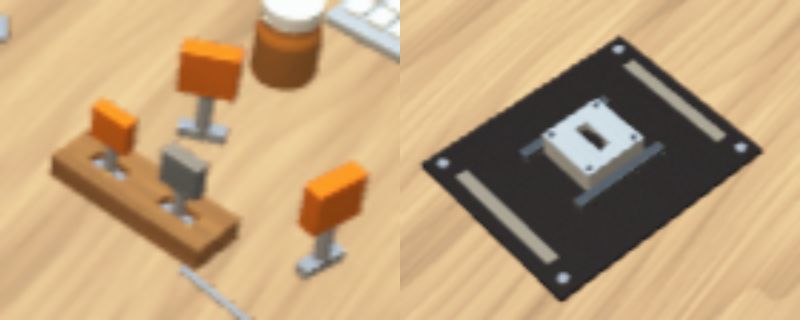

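The crop confirms it. The small orange paddle stands in the rack hole, with the grey pin in the other hole, and the two larger orange pins are loose and not part of the job. The socket is light grey, with its slot running across the guide bars (along the plate's x). I'll take wrist views above the rack and above the plate.

Run:
```python
from h import *
A,B=cam('scene'),cam('side')
for u,v in(((317.5,161.2),(252.8,286.6)),((342,147),(221.5,316)),((371.5,178),(170.3,272))):
    print(tri(A,u,B,v))
P,_=tri(A,(317.5,161.2),B,(252.8,286.6))
o=get_obs()
def look(tx,ty,tag,yaw):
    # place camera so the target is below the TCP
    reach([tx,ty,230],[np.pi,0,yaw]); wait(.2)
    o=get_obs();im=read_camera('wrist');cv2.imwrite(f'pics/{tag}.png',im);np.save(f'pics/{tag}.npy',np.r_[o['tool_pos'],o['eef_rot']]);print(tag,o['t'],o['tool_pos'],o['eef_rot'],o['joints'])
look(533,-208,'wb',0.)
look(P[0],P[1],'wr',0.)
```

```text
(array([480.59, 212.21,  62.91]), np.float64(2.0194675176150656))
(array([514.4 , 302.64,  73.54]), np.float64(0.12908551457875797))
(array([655.97, 228.93,  75.76]), np.float64(0.9392497556983751))
wb 2.1 [ 532.64 -208.78  230.08] [ 3.14 -0.   -0.  ] [-0.37  0.22  0.07  1.42 -0.    2.77]
wr 6.875 [480.64 212.16 229.99] [-3.14 -0.   -0.  ] [ 0.42  0.13 -0.04  1.4   0.   -2.73]
```

View pics/wb.png

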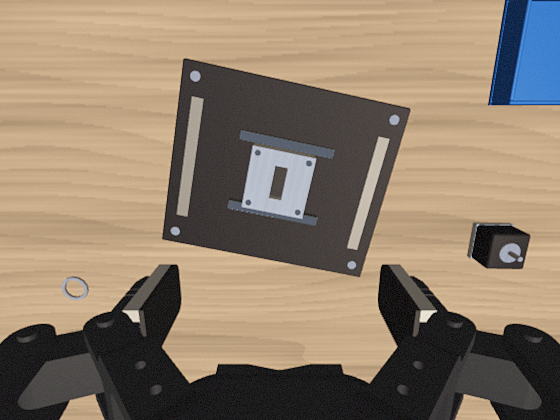

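View pics/wr.png

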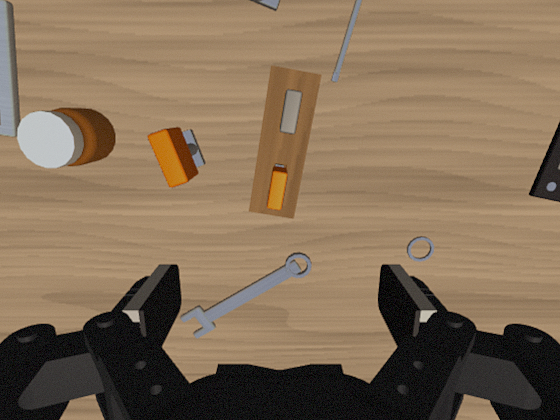

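Run:
```python
from h import *
def load(t):
    p=np.load(f'pics/{t}.npy');return cv2.imread(f'pics/{t}.png'),cam('wrist',dict(tool_pos=p[:3],eef_rot=p[3:]))
def quad(m,c,z,tag):
    k=max(cv2.findContours(m,0,2)[0],key=cv2.contourArea);r=cv2.minAreaRect(k);q=cv2.boxPoints(r)
    Q=np.array([onz(c,p,z)[:2] for p in q]);e=np.roll(Q,-1,0)-Q;L=np.linalg.norm(e,axis=1)
    i=np.argmax(L);print(tag,'centre',Q.mean(0),'L',L[:2],'long axis yaw',np.arctan2(e[i,1],e[i,0])%np.pi, q.mean(0))
im,c=load('wr');h=cv2.cvtColor(im,cv2.COLOR_BGR2HSV)
roi=np.zeros(im.shape[:2],np.uint8);roi[150:225,255:300]=255
o=cv2.inRange(h,(5,180,60),(22,255,255))&roi
v=h[...,2][o>0];print(np.percentile(v,[5,25,50,75,95]))
for t in(150,200,225): quad(cv2.inRange(h,(5,180,t),(22,255,255))&roi,c,76,f'pin{t}')
r2=np.zeros_like(roi);r2[84:140,275:308]=255
quad(cv2.inRange(h,(0,0,110),(180,70,255))&r2,c,76,'grey')
im,c=load('wb');g=cv2.cvtColor(im,cv2.COLOR_BGR2GRAY);h=cv2.cvtColor(im,cv2.COLOR_BGR2HSV)
r=np.zeros_like(roi);r[130:232,225:340]=255
s=cv2.inRange(g,150,255)&r;s=cv2.morphologyEx(s,cv2.MORPH_CLOSE,np.ones((3,3)))
quad(s,c,39,'socket')
r=np.zeros_like(roi);r[160:205,263:294]=255
quad(cv2.inRange(g,0,135)&r,c,39,'slot')
# bolt heads of the plate (bright, 4) -> centre
K=np.array([[195,76],[394,120],[351,265],[175,231]]);Q=np.array([onz(c,p,9) for p in K]);print('bolts',Q,Q.mean(0))
E_=np.array([[184,59],[410,109],[360,276],[163,239]]);Q=np.array([onz(c,p,8) for p in E_]);print('corners',Q,Q.mean(0),np.linalg.norm(Q-np.roll(Q,-1,0),axis=1))
d=Q[1]-Q[0];d2=Q[0]-Q[3];print(np.arctan2(d[0],-d[1]), 'plate y yaw',np.arctan2(d[1],d[0])%np.pi,'x yaw',np.arctan2(d2[1],d2[0]))
d=Q[2]-Q[3];d2=Q[1]-Q[2];print('plate y yaw',np.arctan2(d[1],d[0])%np.pi,'x yaw',np.arctan2(d2[1],d2[0]))
```

```text
[ 91. 184. 192. 194. 196.]
pin150 centre [482.43 214.17] L [35.36 13.1 ] long axis yaw 2.969501829941983 [276.88 190.16]Traceback (most recent call last):
  File "<stdin>", line 12, in <module>
  File "<stdin>", line 5, in quad
ValueError: max() iterable argument is empty
```

Run:
```python
from h import *
def load(t):
    p=np.load(f'pics/{t}.npy');return cv2.imread(f'pics/{t}.png'),cam('wrist',dict(tool_pos=p[:3],eef_rot=p[3:]))
def quad(m,c,z,tag):
    k=max(cv2.findContours(m,0,2)[0],key=cv2.contourArea);r=cv2.minAreaRect(k);q=cv2.boxPoints(r)
    Q=np.array([onz(c,p,z)[:2] for p in q]);e=np.roll(Q,-1,0)-Q;L=np.linalg.norm(e,axis=1)
    i=np.argmax(L);print(tag,'centre',Q.mean(0),'L',L[:2],'long axis yaw',np.arctan2(e[i,1],e[i,0])%np.pi, q.mean(0))
im,c=load('wr');h=cv2.cvtColor(im,cv2.COLOR_BGR2HSV)
roi=np.zeros(im.shape[:2],np.uint8)
r2=roi.copy();r2[84:140,275:308]=255
quad(cv2.inRange(h,(0,0,0),(180,60,255))&r2,c,76,'grey')
im,c=load('wb');g=cv2.cvtColor(im,cv2.COLOR_BGR2GRAY)
r=np.zeros_like(roi);r[130:232,225:340]=255
for t in(130,150,170):
    s=cv2.inRange(g,t,255)&r;s=cv2.morphologyEx(s,cv2.MORPH_CLOSE,np.ones((5,5)));quad(s,c,39,f'socket{t}')
r=np.zeros_like(roi);r[160:205,263:294]=255
for t in(110,135,150): quad(cv2.inRange(g,0,t)&r,c,39,f'slot{t}')
E_=np.array([[184,59],[410,109],[360,276],[163,239]]);Q=np.array([onz(c,p,8) for p in E_]);print('corners',Q,Q.mean(0),np.linalg.norm(Q-np.roll(Q,-1,0),axis=1))
for a,b,n in((0,1,'y'),(3,2,'y'),(3,0,'x'),(2,1,'x')):
    d=Q[b]-Q[a];print(n,np.arctan2(d[1],d[0]))
```

```text
grey centre [551.08 202.54] L [34.99 13.34] long axis yaw 2.9846822187523507 [290.36 111.31]
socket130 centre [ 532.28 -207.31] L [67.98 64.15] long axis yaw 2.9711978849609593 [277.62 183.42]
socket150 centre [ 533.82 -207.82] L [64.39 63.78] long axis yaw 1.3629051277935165 [278.1  182.02]
socket170 centre [ 533.92 -207.94] L [63.38 63.22] long axis yaw 1.3630087663689037 [278.21 181.94]
slot110 centre [ 533.93 -207.34] L [32.89 11.89] long axis yaw 2.9359213522724295 [277.67 182.54]
slot135 centre [ 533.96 -207.68] L [32.94 12.37] long axis yaw 2.9498595533351537 [278.  182.5]
slot150 centre [ 533.88 -207.51] L [33.61 12.66] long axis yaw 2.936374820619506 [277.84 182.57]
corners [[ 654.13 -113.58    8.  ]
 [ 605.62 -345.53    8.  ]
 [ 413.18 -305.91    8.  ]
 [ 461.14  -73.58    8.  ]] [ 533.52 -209.65    8.  ] [236.97 196.48 237.23 197.1 ]
y -1.7769667786953942
y -1.7743579506934517
x -0.204396537426586
x -0.20304014925288524
```

Run:
```python
from h import *
yaw=np.pi-.172;x,y=482.4,214.2
reach([x,y,130],[np.pi,0,yaw]); movel([x,y,41.5],velocity=120)
print(get_obs()['contact_force']); grab(50); wait(.2)
o=get_obs();print(o['width'],o['tool_pos'],o['eef_rot'],o['contact_force'])
if 9<o['width']<20:
    movel([x,y,150],velocity=120);wait(.3)
    o=get_obs();print(o['t'],o['width'],o['tool_pos'],o['contact_force'],o['joints'])
    im=read_camera('wrist');cv2.imwrite('pics/held.png',im);np.save('pics/held.npy',np.r_[o['tool_pos'],o['eef_rot']])
```

```text
[-0.34 -0.3   0.26]
13.581601793407666 [482.59 214.31  41.75] [3.14 0.   2.97] [-0.1  -0.58  2.9 ]
12.8167 13.406963633679926 [482.17 214.09 149.53] [ 0.17  0.65 -0.33] [ 0.42  0.14 -0.2   1.23  0.    0.59]
```

View pics/held.png

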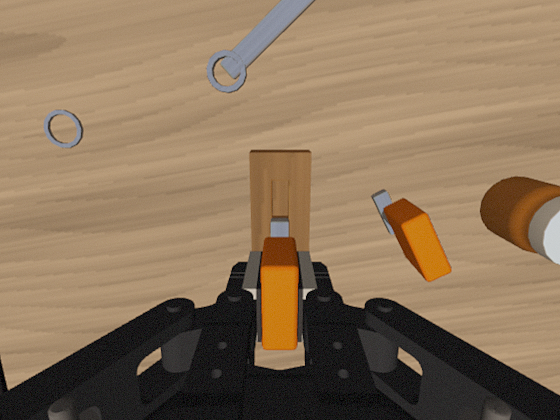

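Run:
```python
from h import *
p=np.load('pics/held.npy');im=cv2.imread('pics/held.png')
h=cv2.cvtColor(im,cv2.COLOR_BGR2HSV);roi=np.zeros(im.shape[:2],np.uint8);roi[225:360,250:310]=255
o=cv2.inRange(h,(5,180,60),(22,255,255))&roi
col=[(r,int(np.median(h[r,272:288,2]))) for r in range(232,352,6)];print(col)
c=cam('wrist',dict(tool_pos=p[:3],eef_rot=p[3:]));z=p[2]+18.7+16
Rm=R.from_euler('xyz',p[3:]).as_matrix()
for t in(170,185):
    m=cv2.inRange(h,(5,180,t),(22,255,255))&roi
    k=max(cv2.findContours(m,0,2)[0],key=cv2.contourArea);q=cv2.boxPoints(cv2.minAreaRect(k))
    Q=np.array([Rm.T@(onz(c,u,z)-p[:3]) for u in q]);print(t,q.tolist());print('tool frame',Q,Q.mean(0))
# foot near edge (bar end) rows: 
for v in(217,237): print(v,Rm.T@(onz(c,(280,v),p[2]+18.7-52+(8 if v==237 else 0))-p[:3]))
```

```text
[(232, 159), (238, 113), (244, 116), (250, 117), (256, 118), (262, 118), (268, 204), (274, 202), (280, 202), (286, 202), (292, 201), (298, 202), (304, 202), (310, 202), (316, 202), (322, 202), (328, 202), (334, 201), (340, 202), (346, 201)]
170 [[261.0, 266.0], [297.0, 266.0], [297.0, 349.0], [261.0, 349.0]]
tool frame [[ 18.87  -6.7  -34.68]
 [ 18.87   6.02 -34.69]
 [-15.86   6.52 -34.71]
 [-15.86  -7.24 -34.71]] [  1.5   -0.35 -34.7 ]
185 [[261.0, 267.0], [297.0, 267.0], [297.0, 349.0], [261.0, 349.0]]
tool frame [[ 18.48  -6.71 -34.68]
 [ 18.48   6.02 -34.69]
 [-15.86   6.52 -34.71]
 [-15.86  -7.24 -34.71]] [  1.31  -0.35 -34.7 ]
217 [15.48  0.21 33.31]
237 [ 6.79  0.19 25.3 ]
```

Run:
```python
from h import *
yaw=np.pi-.205
reach([577.7,-217.1,160],[np.pi,0,yaw]);wait(.3)
o=get_obs();im=read_camera('wrist');cv2.imwrite('pics/slot2.png',im);p=np.r_[o['tool_pos'],o['eef_rot']];np.save('pics/slot2.npy',p);print(o['t'],p,o['width'])
c=cam('wrist',o);g=cv2.cvtColor(im,cv2.COLOR_BGR2GRAY)
u=proj(c,[533.5,-207.8,39]);print('pred px',u)
Rm=R.from_euler('xyz',p[3:]).as_matrix()
u=u.astype(int)
for half,inv,tag in((22,1,'slot'),):
  for t in(110,135,150):
    r=np.zeros_like(g);cv2.circle(r,tuple(map(int,u)),30,255,-1)
    m=cv2.inRange(g,0,t)&r
    n,l,s,cc=cv2.connectedComponentsWithStats(m);i=l[u[1],u[0]];print(i,s[i])
    k=max(cv2.findContours((l==i).astype(np.uint8),0,2)[0],key=cv2.contourArea);q=cv2.boxPoints(cv2.minAreaRect(k))
    Q=np.array([onz(c,v,39) for v in q]);e=np.linalg.norm(Q-np.roll(Q,-1,0),axis=1);print(t,q.mean(0),Q.mean(0),e[:2],'tool',Rm.T@(Q.mean(0)-p[:3]))
```

```text
14.7917 [ 577.91 -216.36  160.1     3.14    0.      2.94] 13.49772793005042
pred px [278.65 146.44]
1 [272 125  15  42 620]
110 [279.  145.5] [ 533.11 -207.44   39.  ] [10.7  31.46] tool [ 45.69  -0.34 121.1 ]
1 [272 125  16  43 648]
135 [279.5 146. ] [ 533.58 -207.14   39.  ] [11.47 32.26] tool [ 45.29   0.05 121.1 ]
1 [271 125  17  43 691]
150 [279. 146.] [ 533.5  -207.52   39.  ] [12.23 32.26] tool [ 45.29  -0.34 121.1 ]
```

View pics/slot2.png

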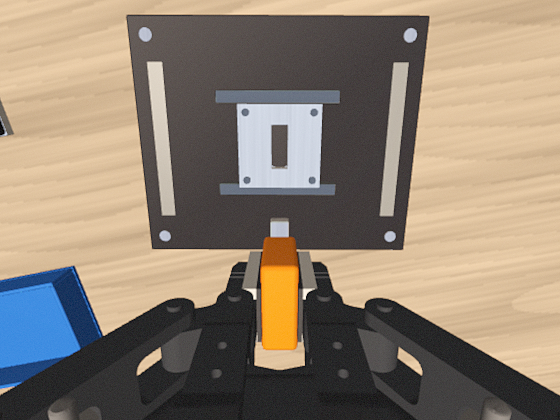

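The wrist view shows the pin in line with the slot: slot centre at pixel (279,146), pin at x≈280. I'll lower it in small steps and check the force at each one.

Run:
```python
from h import *
yaw=np.pi-.205;x,y=534.0,-207.6
movel([x,y,160],velocity=120);movel([x,y,78],velocity=80);wait(.3)
o=get_obs();F0=o['contact_force'];print(o['t'],o['tool_pos'],F0)
z=78
while z>58.6:
    z-=1.;movel([x,y,z],velocity=20)
    o=get_obs();F=o['contact_force']-F0;print(round(z,1),o['tool_pos'],F,o['wrist_torque'])
    if np.linalg.norm(F[:2])>10 or F[2]>(9 if z>62 else 14): print('stop');break
print(o['t'],o['width'])
```

```text
16.8417 [ 534.15 -207.64   78.3 ] [ 0.05 -0.11 -0.71]
77.0 [ 533.94 -207.57   76.92] [ 0.4  -0.02 -0.86] [ 0.06 -0.   -0.  ]
76.0 [ 533.92 -207.55   75.88] [ 0.74 -0.6  -0.16] [0.07 0.01 0.01]
75.0 [ 533.95 -207.57   74.9 ] [-0.08 -0.09 -1.22] [ 0.02 -0.    0.06]
74.0 [ 533.95 -207.56   73.93] [-0.38 -0.21  0.08] [ 0.01 -0.01 -0.  ]
73.0 [ 533.94 -207.57   72.9 ] [ 0.06 -0.69  0.03] [0.01 0.04 0.  ]
72.0 [ 533.91 -207.58   71.88] [ 0.64 -0.21  0.1 ] [-0.06 -0.02 -0.05]
71.0 [ 533.96 -207.58   70.9 ] [ 0.33 -0.77  0.29] [ 0.02 -0.03 -0.05]
70.0 [ 533.95 -207.58   69.93] [ 0.07  0.44 -0.16] [ 0.01  0.02 -0.01]
69.0 [ 533.94 -207.58   68.91] [ 0.27 -0.09 -0.51] [ 0.02  0.04 -0.02]
68.0 [ 533.94 -207.57   67.91] [0.06 0.05 0.67] [ 0.03  0.   -0.  ]
67.0 [ 533.93 -207.58   66.92] [ 0.46 -0.21 -0.58] [-0.05  0.06 -0.01]
66.0 [ 533.97 -207.57   65.94] [ 0.61 -0.76 -0.31] [-0.01  0.04 -0.02]
65.0 [ 533.95 -207.6    64.92] [-0.89  0.08 -0.02] [-0.02 -0.04  0.04]
64.0 [ 533.96 -207.58   63.95] [-0.27  0.59  0.21] [ 0.01 -0.01  0.02]
63.0 [ 533.96 -207.58   62.94] [-0.45 -1.08 -0.46] [ 0.03 -0.06  0.03]
62.0 [ 533.93 -207.56   61.89] [ 0.05  0.16 -1.08] [ 0.01  0.03 -0.03]
61.0 [ 533.95 -207.56   60.89] [ 0.01  0.52 -0.34] [-0.   -0.01 -0.01]
60.0 [ 534.13 -207.63   60.54] [-2.27  0.63  5.72] [ 0.11  0.36 -0.04]
59.0 [ 534.12 -207.64   59.28] [-1.38  1.14  5.73] [ 0.15  0.34 -0.02]
58.0 [ 534.12 -207.61   58.18] [-1.38  0.14  6.41] [0.16 0.35 0.01]
21.8417 13.437487546730546
```

```bash
cat > f.py <<'E'
from h import *
def show(tag,F0=np.array([0.05,-.11,-.71])):
    o=get_obs();F=o['contact_force']-F0;print(tag,round(o['t'],1),o['tool_pos'],round(o['eef_rot'][2],3),F,o['wrist_torque'],round(o['width'],1));return F,o
E
python3 - <<'E'
from f import *
yaw=np.pi-.205;x,y=534.0,-207.6
for z in(56,54,52.5):
    movel([x,y,z],velocity=20);F,o=show(z)
    if F[2]>18: raise SystemExit('high')
for k in range(1,7):
    xx=x-.6*k/6
    movel([xx,y,52.5],ori=[np.pi,0,yaw-k*np.pi/12],velocity=1 if 0 else 20);F,o=show(f'turn{k}')
    if np.linalg.norm(F[:2])>15 or abs(o['wrist_torque'][2])>1: print('stop');break
E
```

```text
56 22.1 [ 534.14 -207.64   56.3 ] 2.937 [-2.22  0.71  6.67] [ 0.15  0.45 -0.02] 13.5
54 22.3 [ 534.17 -207.65   54.48] 2.937 [-2.05  0.9   8.95] [ 0.3   0.56 -0.  ] 13.6
52.5 22.6 [ 534.15 -207.65   53.09] 2.937 [-1.89  2.1   9.61] [0.24 0.62 0.02] 13.5
turn1 23.0 [ 534.9  -207.98   53.55] 2.675 [-0.95  0.68  8.18] [ 0.14  0.15 -0.  ] 13.3
turn2 23.4 [ 535.03 -208.12   53.64] 2.413 [-0.18  0.37  8.95] [ 0.08  0.08 -0.04] 13.4
turn3 23.8 [ 534.97 -208.15   53.68] 2.151 [-0.25 -0.19  9.47] [ 0.04  0.03 -0.01] 13.3
turn4 24.2 [ 534.87 -208.12   53.65] 1.889 [ 0.16 -0.04  8.19] [ 0.02  0.03 -0.06] 13.5
turn5 24.6 [ 534.81 -208.12   53.68] 1.627 [-0.48 -0.86  9.53] [ 0.    0.04 -0.07] 13.4
turn6 25.0 [ 534.66 -208.11   53.64] 1.366 [-0.04 -0.81  8.18] [-0.02  0.03 -0.05] 13.5
```

Run:
```python
from f import *
wait(.4);F,o=show('settled')
x,y=533.4-(o['tool_pos'][0]-533.8),-207.5
movel([x,y,52.5],velocity=10);wait(.3);F,o=show('shift')
for z in(53.5,54.5,55.5,56.5,57.5,58):
    movel([x,y,z],velocity=15);F,o=show(z)
    if F[2]<-4 or np.linalg.norm(F[:2])>12: print('stop');break
wait(.3);show('end')
```

```text
settled 25.4 [ 534.71 -208.11   53.67] 1.366 [ 0.87  0.71 10.24] [-0.01  0.09 -0.06] 13.4
shift 26.0 [ 534.59 -208.13   53.99] 1.366 [ 1.35 -0.91  8.83] [ 0.01 -0.37 -0.04] 13.4
53.5 26.2 [ 534.56 -208.13   54.95] 1.366 [ 2.3  -0.12  7.78] [-0.05 -0.44 -0.  ] 13.6
54.5 26.5 [ 534.55 -208.12   55.86] 1.366 [ 2.17 -0.27  8.15] [-0.03 -0.51 -0.01] 13.3
55.5 26.7 [ 534.55 -208.11   56.78] 1.366 [2.21 0.88 7.07] [-0.12 -0.55 -0.05] 13.0
56.5 27.0 [ 534.51 -208.09   57.68] 1.366 [1.99 0.08 6.37] [-0.09 -0.61 -0.06] 13.5
57.5 27.2 [ 534.39 -208.07   58.53] 1.366 [ 3.59 -0.36  6.38] [-0.06 -0.91  0.06] 13.2
58 27.5 [ 533.22 -207.81   58.4 ] 1.366 [ 3.1  -0.37  5.06] [-0.23 -0.83 -0.01] 13.6
end 27.8 [ 532.96 -207.72   58.29] 1.366 [ 4.06 -0.4   6.52] [-0.23 -0.9  -0.01] 13.4
```

Run:
```python
from f import *
for x,z in((533.0,58.0),(533.5,58.3),(533.5,58.8)):
    movel([x,-207.5,z],velocity=10);wait(.2);F,o=show((x,z))
    if F[2]<0.5: break
```

```text
(533.0, 58.0) 28.2 [ 533.05 -207.7    58.11] 1.366 [ 1.83 -0.22  7.72] [-0.21 -0.65  0.03] 13.8
(533.5, 58.3) 28.7 [ 533.14 -207.72   58.25] 1.366 [ 1.   -1.35  6.77] [-0.28 -0.46  0.04] 13.4
(533.5, 58.8) 29.1 [ 533.18 -207.66   58.7 ] 1.366 [-0.43 -2.13  6.06] [-0.55 -0.13 -0.02] 13.6
```

Run:
```python
from f import *
for z in(59.1,59.4,59.8,60.2):
    movel([533.5,-207.5,z],velocity=10);wait(.2);F,o=show(z)
    if F[2]<3: break
```

```text
59.1 29.6 [ 533.18 -207.61   58.77] 1.366 [ 0.16 -3.58  2.23] [-0.86 -0.14 -0.02] 13.4
```

The head has seated: the upward force dropped from 6 N to 2 N at grip height 77.5 mm. Now I release, back off and check.

Run:
```python
from f import *
let_go();wait(.3);show('open')
movel([533.5,-207.5,110],velocity=80)
# look from 50 mm aside (camera is +x tool, yaw 1.366)
u=np.array([np.cos(1.366),np.sin(1.366)])
q=np.array([533.5,-207.5])-35*u
movel([q[0],q[1],200],velocity=150);wait(.3)
F,o=show('up');im=read_camera('wrist')
c=cam('wrist',o);h=cv2.cvtColor(im,cv2.COLOR_BGR2HSV)
x,y=map(int,proj(c,[533.5,-207.5,93]));print('pred',x,y)
roi=np.zeros(h.shape[:2],np.uint8);roi[max(0,y-70):y+70,x-60:x+60]=255
m=cv2.inRange(h,(5,180,150),(22,255,255))&roi
k=max(cv2.findContours(m,0,2)[0],key=cv2.contourArea);q=cv2.boxPoints(cv2.minAreaRect(k))
Q=np.array([onz(c,v,93)[:2] for v in q]);e=np.roll(Q,-1,0)-Q;L=np.linalg.norm(e,axis=1);i=L.argmax()
print('top',Q.mean(0),L[:2],'yaw rel plate y',(np.arctan2(e[i,1],e[i,0])-1.366+np.pi/2)%np.pi-np.pi/2)
cv2.imwrite('pics/end_w.png',im)
s=read_camera('scene');d=read_camera('side')
cv2.imwrite('pics/end.png',np.hstack([cv2.resize(im,(400,300)),cv2.resize(s[215:335,180:320],(400,300))]))
```

```text
open 30.6 [ 533.48 -207.51   59.09] 1.366 [-0.28  0.07  0.82] [-0.01  0.03  0.01] 85.4
up 32.5 [ 526.16 -241.41  199.28] 1.366 [0.23 0.31 1.04] [ 0.   -0.03  0.06] 85.0
pred 280 161
top [ 532.58 -207.29] [13.12 34.95] yaw rel plate y -0.007879868309123239
```

View pics/end.png

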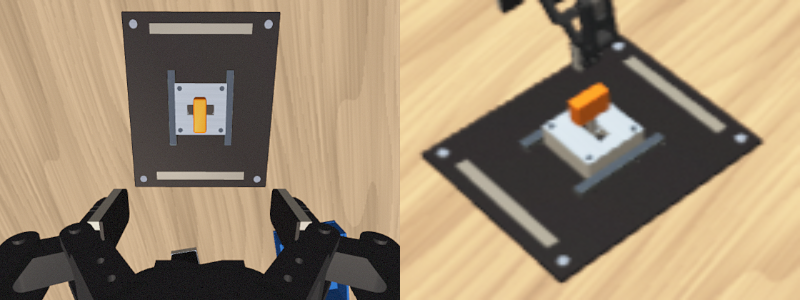

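The pin stands upright across the slot, and the size and angle of its top face agree with that. The hand is clear, so I'm handing in.

```bash
python3 -c "
from bench import *
print(finish_job(),get_obs()['t'])"
```

```text
the job is handed in; nothing more can be done
the job is handed in; nothing more can be done
```

The orange pin is locked across the socket slot and released, and the job is handed in; no verdict was reported. I took the smallest orange pin, the one in the rack, through the slot, down on the spring, round a quarter turn and up into the groove. The last check was at about 32.5 s of the 72 s.

- **Forces:** the highest push I read at the wrist was about 10 N. The spring met the foot at the expected height (TCP about 60.3 mm, grip about 79 mm).
- **Height:** the head seated with the grip at about 77.5 mm (limits 75.3 to 78.7), where the upward push fell from 6 N to 2 N. This height comes from the hand's position just before release. I did not measure it again afterwards.
- **Last picture:** the grip is about 1 to 2.5 mm from the plate's middle, the paddle is across the slot within 0.01 rad, and the pin looks upright. The fingers are open, with no contact force above noise.
- **What disagreed:** while turning, the reported hand position was up to 1.3 mm off the commanded one, and I recentred it before release. The two wrist views put the pin about 1 mm apart along its length, which was within the slot's play.
- **Not checked:** I did not look at the rack, the grey pin or the other loose things again at the end. I felt no contact with any of them.

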